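Set the plunge router's depth stop

TASK

Set the plunge router on the plywood board for its deepest cut: flick the ears of its depth-stop turret round with a fingertip, click by click, until the lowest of the six stair steps sits squarely under the depth rod, then push the rod straight down with a fingertip until it rests on that step. Do not lift the router or shove it along, do not pull the rod up, and leave everything else where it lies.

Things in the scene. Friction and masses are not known exactly. Their poses are not given: they have to be found in the camera images.
- router: Cordless plunge router, loose, 3.5 kg, upright on the 18 mm board. Base plate 162 x 140 mm, 12 mm high; head with two side knobs (245 mm over them, along its y) and grey motor on two columns; top at 199 mm. Origin: on the motor's axis, underside of the base; x points from the turret (-x side) through the motor to the battery, z up. Beside the turret lean the tool away from the router.
- turret_axis (a point): Fixed router point on the turret's upright axis at half the height of its ears, 84 mm from the motor's axis on the router's -x side. The turret is a grey wheel, 60 mm over its ears: six ears 6 mm wide, round-ended, 12 mm high (6 mm above and below this point), on a hub of 19 mm radius. Its outer 20 mm overhang the base plate; nothing stands beside it within 70 mm.
- turret (a joint): Angle (rad), counter-clockwise from above positive, turns endlessly both ways. Clicks every 1.047 and springs to the nearest click when let go; about 1.5 N on an ear turns it. 0 or a whole turn: lowest step under the rod; +1.047: second lowest; etc. At a click two ears stand 30 degrees either side of straight out from the motor; an ear pushed past straight out clicks on.
- low_step (a point): Centre of the top of the turret's lowest step, 13 mm from its axis, 8 mm above point turret_axis; turns with the turret. The hub carries a spiral stair of six 60-degree sector steps, 18.5 mm in radius, tops 8, 13, 18, 23, 28 and 33 mm above turret_axis; the lowest lies beside the highest.
- rod_tip (a point): Centre of the lower end of the steel depth rod (10 mm in diameter, upright, in a guide on the front of the head, over the point of the turret nearest the motor). At the start it hangs 9 mm or more above the highest step.
- rod_top (a point): Centre of the top of the rod's black cap (15 mm in diameter, 7 mm high), 119 mm above the rod's tip, 71 mm from the motor's axis.
- depth_rod (a joint): Downward travel of the depth rod (m), grows as it goes down; it is stiff (about 3 N moves it) and stays where it is left. It stops on whichever step is under it; 0.047 when it rests on the lowest step.
- spanner: Loose steel open-ended spanner for the collet, 150 mm long, 8 mm thick, lying beside the router's base. Origin at the centre of its underside. Leave alone.
- bit_rack: Loose wooden block 60 x 130 x 26 mm with five steel router bits standing in it, 64 mm high in all, behind the router. Origin under its centre. Leave alone.
- tape_measure: Loose black tape measure, 72 x 36 x 66 mm, on the board. Origin under its centre. Leave alone.
- bike_pedal: Loose aluminium platform pedal, 100 x 96 x 20 mm, on the board. Origin under its centre. Leave alone.
- glue: Loose white glue bottle, 60 mm in diameter, 170 mm high, on the bench. Origin under its centre. Leave alone.
- chainring: Loose dark steel bicycle chainring, 145 mm across, 4 mm thick, flat on the bench. Leave alone.
- pencil_mug: Loose white mug with pencils, 80 mm in diameter, 95 mm high (pencils to 175 mm), on the bench. Leave alone.

How it is judged:
By the outcome, as a careful person would: the job done as asked, in the order asked, and still so for the second after the job is handed in, with the robot touching nothing.
It also fails if it takes over 70 s, if anything falls off the work surface, if the arm or the gripper's body presses on something with over 40 N, if the wrist force passes 120 N, or if a joint passes its speed limit or range.

ROBOT

A 6-joint arm with a two-finger parallel gripper is mounted at the origin on the work surface. World frame = base frame: x ahead of the robot, y to its left, z up, the work surface at z = 0. Lengths are in m, angles in rad, forces in N, time in s.
With the tool pointing down it reaches from about 0.35 to 0.85 m from the base axis. Payload 8.1 kg.
Tool frame: the origin (TCP) lies at the very end of the fingers, on their centre line; the grasp point (between the pads) lies 19 mm behind it; z points along the fingers, y is the line along which they close (so a half turn about z gives the same grasp; the last joint's range is limited). The gripper opens to 93 mm and grips with 3 to 60 N. Pads are 15 mm wide; open, the fingers measure 128 mm over their backs; the gripper's body (75 mm by 188 mm) begins 65 mm behind the grasp point.
Start: joints at [-0.085, 0.13, 1.488, -0, 1.523, -0.085], TCP at [0.6, 0, 0.219] pointing down, gripper open.
Joint ranges: [-2.96, 2.96], [-0.89, 2.26], [0.02, 2.5], [-1.34, 4.48], [0, 2.73], [-2.66, 2.66]. Speed limits (rad/s): [2.39, 2.39, 2.79, 3.14, 3.14, 3.14].

INTERFACE

Orientations are given as a rotation vector (axis times angle).
In Python, from plant import monitor, eyes, ticket gives the robot as it stands.
- The arm moves only by the tool arm_command, never from a script. Its argument "deltas" is a list that holds one entry, the list of rows, each a list of 6 numbers: the shift along the world's x, y, z in cm, then the turn, a rotation vector about the world's x, y, z in degrees. In form: [[[tx, ty, tz, rx, ry, rz], ...]]. A call has 1 to 12 rows; each row shifts and turns the commanded pose from where the row before left it; what a row does not reach is not made up. A row lasts 1/12 s, in which the tool goes at most 41.7 mm and 7.16 degrees, less where a joint would pass 70% of its speed; a pose out of reach is approached as far as the arm can. A call is refused whole if a number of a shift passes 4.17 or a number of a turn 7.16, either way. A call with a gripper value outside its range is refused whole. "gripper" is the opening, from -1 (shut) to 1 (fully open), set as the call begins (left out, the last holds). The fingers move at their own pace and stop on an object; "squeeze" is the grip in N (left out, the last holds). Time passes only in rows, so rows that do not move let the fingers close. It gives the time, the measured TCP pose, the force, the opening and the grip force at its end, in the units of the state.
- monitor.read_state(): the state, without advancing time (a new reading comes with each control period).
- eyes.read_camera(name): name is "scene" or "side" or "wrist"; returns the picture (400x640x3 uint8, blue, green, red); there is no depth.
- eyes.camera_model(name): a dict with "fx", "fy", "cx", "cy" (pixels), "k1" (the pictures are not rectified: a ray, as slopes to the right and down, at radius r is drawn at 1 + k1 r^2 times it, then the intrinsics apply), "rvec" (rotation vector, rad) and "tvec" (3), from world to camera coordinates, as OpenCV has them. Camera axes: x right, y down, z forward; pixel columns grow to the right and rows downward; lengths in m; the calibration is good to about 2 mm. A picture is of the moment at which its call begins: read the wrist's pose just before it. camera_model takes no time and is no camera call; for the wrist camera it gives the pose at the moment of the call.
- ticket.close_job(): hands the job in; it is judged then, once.
The state is a dict: "t": time; "q": joint angles; "dq": joint speeds; "joint_torque": joint torques, N m; "tool_pos": TCP position; "orientation": TCP orientation; "force": force on the tool from outside, world axes, zero at the start; "wrist_torque": the same for the moment, N m; "opening": finger opening in m; "gripper_force": force on a finger pad.
Only numpy, scipy, OpenCV 4.12 (cv2) and the standard library are available. Lean on these libraries where they do the work, as an engineer would, in place of code of your own. Each camera call takes 0.05 s, during which the arm holds its last target. There are 200 camera calls.

## Working session

There is one attempt and no reset: what is moved stays moved. The work goes in short steps, Python scripts to look and compute and a tool call to move; the robot and the scene stay as the last step left them, time stands still between calls to the robot, and variables do not carry over. Pictures are saved under pics/ and viewed, at most 10 in all, crops included, and the job is handed in when it is done.

Besides the shell and the picture viewer there is one more tool, called after ">>>" as name(argument=value, ...) on one line, values as JSON. arm_command: Moves the arm, as the interface text tells. Its arguments: {"type":"object","properties":{"deltas":{"type":"array"},"gripper":{"type":"number"},"squeeze":{"type":"number"}},"required":["deltas"]}

```bash
mkdir -p pics; ls; cat > h.py <<'E'
import numpy as np,cv2
from plant import monitor,eyes,ticket
def model(n):
    m=eyes.camera_model(n);R=cv2.Rodrigues(np.array(m["rvec"],float))[0];return m,R,np.array(m["tvec"],float)
def ray(M,u,v):
    m,R,t=M;x=(u-m["cx"])/m["fx"];y=(v-m["cy"])/m["fy"];a,b=x,y
    for _ in range(20):
        s=1+m["k1"]*(a*a+b*b);a,b=x/s,y/s
    d=R.T@np.array([a,b,1.]);return -R.T@t,d/np.linalg.norm(d)
def onz(M,u,v,z):
    o,d=ray(M,u,v);return o+d*(z-o[2])/d[2]
def tri(M1,p1,M2,p2):
    o1,d1=ray(M1,*p1);o2,d2=ray(M2,*p2)
    s=np.linalg.lstsq(np.c_[d1,-d2],o2-o1,rcond=None)[0]
    a,b=o1+d1*s[0],o2+d2*s[1];return (a+b)/2,np.linalg.norm(a-b)
def proj(M,p):
    m,R,t=M;c=R@np.array(p)+t;a,b=c[:2]/c[2];s=1+m["k1"]*(a*a+b*b)
    return np.array([m["fx"]*a*s+m["cx"],m["fy"]*b*s+m["cy"]])
E
python3 - <<'E'
from h import *
for n in("scene","side"):
    cv2.imwrite(f"pics/{n}0.png",eyes.read_camera(n)); M=model(n);print(n,M[0],-M[1].T@M[2])
print(monitor.read_state())
E
```

```text
pics
scene {'fx': 428.5244715192087, 'fy': 428.5244715192087, 'cx': 322.85199524195986, 'cy': 198.04615480362517, 'k1': -0.05711400090711227, 'rvec': array([ 1.85050048,  1.951084  , -0.57995304]), 'tvec': array([ 0.01401411, -0.38285391,  1.63615592])} [1.2101026  0.05438184 1.16467765]
side {'fx': 429.1063056994931, 'fy': 429.1063056994931, 'cx': 316.3231446873408, 'cy': 201.18191787702844, 'k1': -0.08255495892881567, 'rvec': array([ 2.24149877, -0.2486244 ,  0.12670818]), 'tvec': array([-0.56060555,  0.18962618,  1.33900429])} [ 0.33654112 -1.0207113   0.99401091]
{'t': 0.1, 'q': array([-8.53682573e-02,  1.31056966e-01,  1.48918195e+00, -2.13392909e-06,
        1.52301983e+00, -8.53795652e-02]), 'dq': array([-0.00063451, -0.00131652, -0.00115103, -0.00126899, -0.00085823,
       -0.00031228]), 'joint_torque': array([ 2.89806376e-03, -5.61339462e+01, -4.93095982e+01,  7.72326719e-02,
        2.89617141e-02, -2.83941080e-05]), 'tool_pos': array([5.99475568e-01, 8.54592542e-05, 2.17703137e-01]), 'orientation': array([-2.22052841e+00, -2.22055375e+00,  1.68789458e-03]), 'force': array([-0.17076121, -0.30970955,  1.11027114]), 'wrist_torque': array([-0.05382207,  0.02520504,  0.01192823]), 'gripper_force': 0.0, 'opening': 0.0930026479441109}
```

View pics/scene0.png

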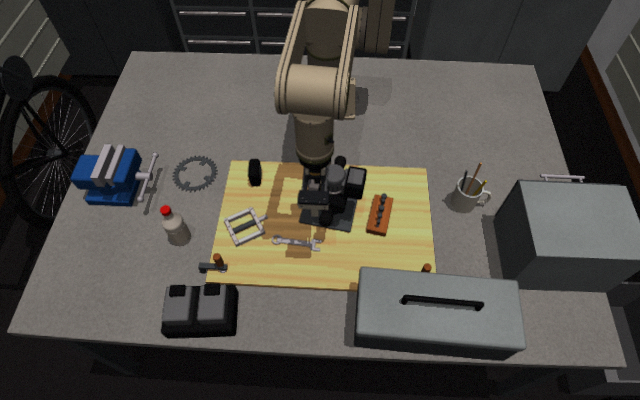

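View pics/side0.png

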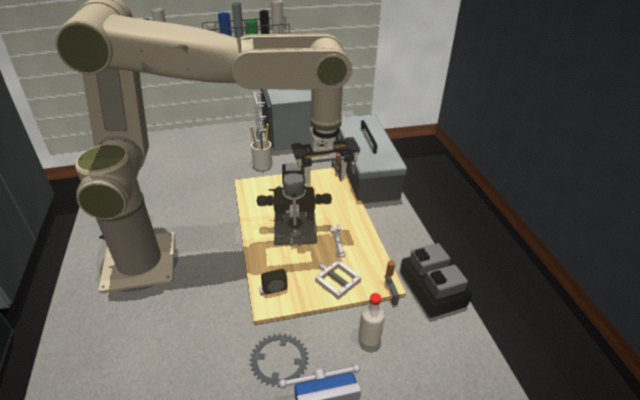

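The scene view has the router at about (335,195), with its battery toward the right (+y) and the gripper hiding part of it. In the side view the router is at (295,215) with the turret side facing the camera. I'll enlarge both.

```bash
python3 - <<'E'
import cv2,numpy as np
a=cv2.imread("pics/side0.png")[150:260,240:350];b=cv2.imread("pics/scene0.png")[150:240,290:380]
a=cv2.resize(a,(400,400),interpolation=2);b=cv2.resize(b,(400,400),interpolation=2)
cv2.imwrite("pics/c0.png",cv2.convertScaleAbs(np.hstack([a,b]),alpha=1.6,beta=15))
from h import *
print(onz(model("side"),294,170,.217),onz(model("scene"),336,172,.217),onz(model("side"),295,240,.03))
for p in [(279,228),(317,228),(315,243),(274,243)]: print(onz(model("side"),*p,.03))
E
```

```text
[0.51954979 0.0801406  0.217     ] [0.50984664 0.05014371 0.217     ] [ 0.49522351 -0.04106103  0.03      ]
[0.4539518  0.02618424 0.03      ]
[ 0.57687026 -0.00086834  0.03      ]
[ 0.5549165 -0.0682257  0.03     ]
[ 0.42733592 -0.04015738  0.03      ]
```

View pics/c0.png

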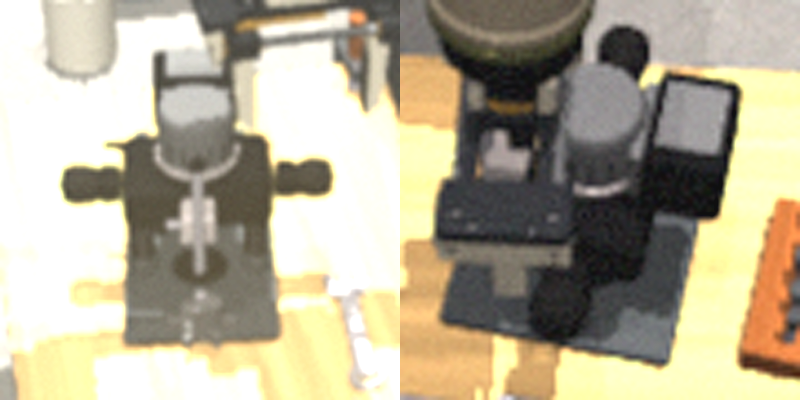

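The enlarged side view shows the rod vertical at about (294,205), with the turret at (295,235) in front of it and the base front corners at (274,243) and (315,243). That puts the router's yaw near 78° and the turret near (0.49,-0.04). I'll check where the wrist camera sits and move it for a better look.

```bash
python3 - <<'E'
from h import *
M=model("wrist");print(-M[1].T@M[2],"fwd",M[1][2],M[0]["fx"],M[0]["cx"],"right",M[1][0])
E
```

```text
[0.60009493 0.07987958 0.3830232 ] fwd [-5.74390747e-04 -2.85847325e-01 -9.58275001e-01] 281.3852198876831 319.6117036224455 right [ 0.99999857  0.00135908 -0.0010048 ]
```

>>> arm_command(deltas=[[[0,-3,1,0,0,0],[0,-3,0,0,0,0],[0,-3,0,0,0,0],[0,-3,0,7,0,0],[-2,-1,-1,7,0,0],[-2,0,-1.5,7,0,0],[-2,0,-1.5,7,0,0],[-2,0,-2,7,0,0],[-3,0,-2,0,0,0],[0,0,0,0,0,0],[0,0,0,0,0,0],[0,0,0,0,0,0]]], gripper=-1)

```text
t: 1.1
tool_pos: [0.4908, -0.1303, 0.1493]
orientation: [-1.874, -1.873, -0.591]
force: [0.8, -0.4, -0.0]
opening: 0.0175
gripper_force: 0.0
```

```bash
python3 - <<'E'
from h import *
s=monitor.read_state();print(s["t"],s["tool_pos"],s["opening"],s["force"])
M=model("wrist");print(M[0]["rvec"],M[0]["tvec"])
w=eyes.read_camera("wrist");cv2.imwrite("pics/w1.png",w)
sc=eyes.read_camera("scene");cv2.imwrite("pics/s1.png",sc)
b=cv2.resize(sc[150:240,290:380],(400,400),interpolation=2)
np.save("M1.npy",np.r_[M[0]["rvec"],M[0]["tvec"]])
cv2.imwrite("pics/w1c.png",cv2.convertScaleAbs(w,alpha=1.3,beta=10));cv2.imwrite("pics/s1c.png",cv2.convertScaleAbs(b,alpha=1.5,beta=10))
E
```

```text
1.1 [ 0.49075196 -0.13025247  0.14934354] 0.017463514670050855 [ 0.83075707 -0.3743111  -0.03823513]
[2.82157709e+00 1.54138789e-03 2.38020201e-03] [-0.49132024 -0.04854963  0.3633274 ]
```

View pics/w1c.png

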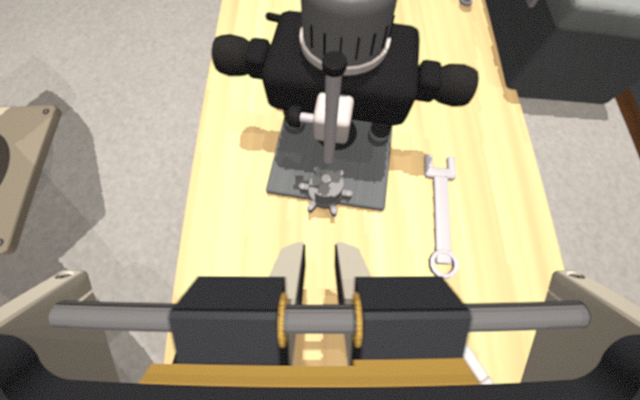

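The wrist view is clear. It shows the rod cap at (334,63), the rod running down to about (329,160), the turret centre near (326,187), and the base front corners at (270,195) and (387,208). I'll zoom in on the turret.

```bash
python3 - <<'E'
from h import *
w=cv2.imread("pics/w1.png")[145:225,275:385]
cv2.imwrite("pics/w1t.png",cv2.convertScaleAbs(cv2.resize(w,(770,560),interpolation=2),alpha=1.7,beta=10))
M=model("wrist")
for p in [(270,195),(387,208)]: print("corner",onz(M,*p,.03))
for z in(.2,.21,.22):print("cap",z,onz(M,334,60,z))
for z in(.035,.045,.055):print("tur",z,onz(M,326,188,z))
S=model("side");print("cap tri",tri(M,(334,61),S,(294,194)))
E
```

```text
corner [ 0.43568531 -0.04263408  0.03      ]
corner [ 0.56943823 -0.05788201  0.03      ]
cap 0.2 [ 0.50070627 -0.02021774  0.2       ]
cap 0.21 [ 0.50002173 -0.03079239  0.21      ]
cap 0.22 [ 0.4993372  -0.04136704  0.22      ]
tur 0.035 [ 0.50003278 -0.03577131  0.035     ]
tur 0.045 [ 0.49975117 -0.03994825  0.045     ]
tur 0.055 [ 0.49946955 -0.04412519  0.055     ]
cap tri (array([ 0.50012433, -0.02475452,  0.20394524]), np.float64(0.0008456961788313443))
```

View pics/w1t.png

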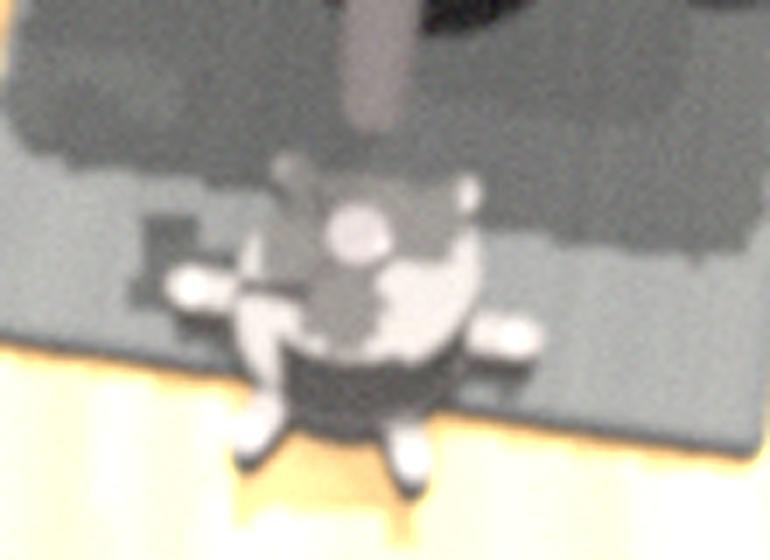

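In the zoom, the ear tips are at wrist pixels (301,186) on the left and (349,193) on the right. The two outward ears are at (312,208) and (333,211). The tall dark wall faces straight out, so the highest step points outward. The lowest step is at lower-left, which puts the third-lowest under the rod. It needs two clicks clockwise, so I push the outward right ear toward -x twice. First I'll check the tape and the axis height.

```bash
python3 - <<'E'
from h import *
S=model("side");C=model("scene");M=model("wrist");print(monitor.read_state()["opening"])
print("tape",onz(S,274,275,.084),onz(C,255,163,.084),onz(S,274,290,.02))
print("glue",onz(C,165,212,.17),onz(S,375,300,.17))
for z in(.04,.045,.05,.055):
    l,r=onz(M,298.6,185.3,z),onz(M,352.6,193.2,z);print(z,np.linalg.norm(l-r),(l+r)/2,np.degrees(np.arctan2(*(r-l)[1::-1])))
w=cv2.imread("pics/s1.png")[150:240,270:380];cv2.imwrite("pics/s1c.png",cv2.convertScaleAbs(cv2.resize(w,(770,630),interpolation=2)[:600],alpha=1.6,beta=10))
E
```

```text
0.009537836063774624
tape [ 0.40345634 -0.22046248  0.084     ] [ 0.38920527 -0.20904902  0.084     ] [ 0.39967756 -0.22052063  0.02      ]
glue [ 0.63413628 -0.41157498  0.17      ] [ 0.62056782 -0.42641649  0.17      ]
0.04 0.061186849549922366 [ 0.49931396 -0.03934497  0.04      ] -8.725400309786462
0.045 0.060139260662790794 [ 0.49918305 -0.04140801  0.045     ] -8.725400309786481
0.05 0.059091671775659216 [ 0.49905214 -0.04347106  0.05      ] -8.725400309786489
0.055 0.05804408288852769 [ 0.49892123 -0.0455341   0.055     ] -8.725400309786489
```

>>> arm_command(deltas=[[[2,1.2,-3,-7,0,0],[2,1.2,-3,0,0,-7],[0,0,-3,0,0,0],[0,0,-2.2,0,0,0],[0,0,0,0,0,0],[0,0,0,0,0,0]]])

```text
t: 1.7
tool_pos: [0.5309, -0.1054, 0.0376]
orientation: [-2.074, -1.838, -0.518]
force: [-0.4, 0.1, 0.7]
opening: 0.0003
gripper_force: 0.0
```

```bash
python3 - <<'E'
from h import *
s=monitor.read_state();print(s["t"],s["tool_pos"],s["opening"],s["force"])
M=model("wrist");w=eyes.read_camera("wrist");cv2.imwrite("pics/w2.png",w)
cv2.imwrite("pics/w2c.png",cv2.convertScaleAbs(cv2.resize(w[100:300,200:440],(720,600),interpolation=2),alpha=1.5,beta=10))
p=lambda u,v:(200+u/3,100+v/3)
print("proj axis",(proj(M,[.4992,-.0415,.047])-[200,100])*3,"tcp",(proj(M,s["tool_pos"])-[200,100])*3)
E
```

```text
1.7 [ 0.53085384 -0.10538167  0.03757089] 0.00033906973466542507 [-0.40011045  0.12781369  0.7420285 ]
proj axis [178.19091335 185.99184255] tcp [356.74449159 464.44547569]
```

View pics/w2c.png

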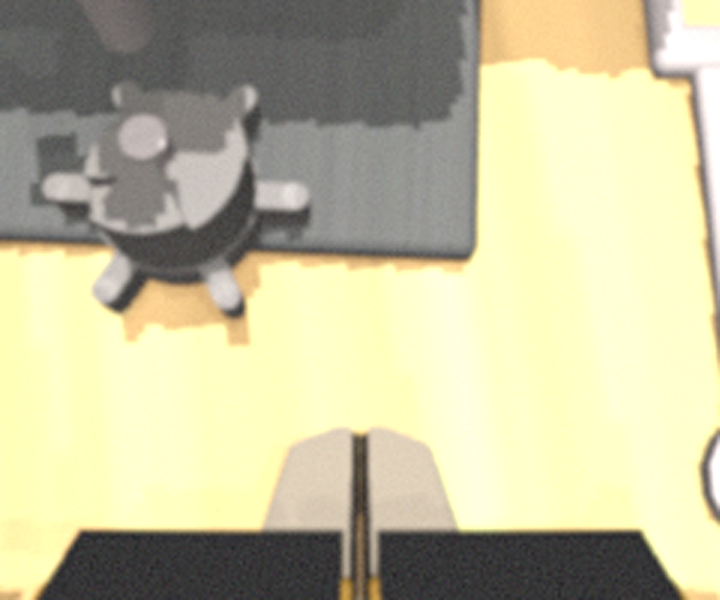

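The tip is aligned with the base edge. The turret centre is at (175,190) in this crop and the fingertip at (358,432), with a tapered end. The lowest step is still at lower-left. Next I'll move in beside the right outward ear and sweep toward -x.

>>> arm_command(deltas=[[[0.14,1.04,0,0,0,0],[0.14,1.04,0,0,0,0],[0.13,1.05,0,0,0,0],[0,0,0,0,0,0],[0,0,0,0,0,0]]])

```text
t: 2.17
tool_pos: [0.5343, -0.0738, 0.0372]
orientation: [-2.075, -1.839, -0.518]
force: [0.0, 0.1, 0.2]
opening: 0.0005
gripper_force: 0.0
```

>>> arm_command(deltas=[[[-0.5,0.06,0,0,0,0],[-0.5,0.07,0,0,0,0],[-0.5,0.06,0,0,0,0],[-0.5,0.07,0,0,0,0]]])

```text
t: 2.5
tool_pos: [0.5137, -0.0726, 0.0366]
orientation: [-2.077, -1.836, -0.518]
force: [3.1, -4.2, 1.2]
opening: 0.0003
gripper_force: 2.4
```

>>> arm_command(deltas=[[[-0.5,0.06,0,0,0,0],[-0.5,0.07,0,0,0,0],[0,0,0,0,0,0]]])

```text
t: 2.75
tool_pos: [0.5035, -0.0714, 0.0369]
orientation: [-2.077, -1.836, -0.518]
force: [0.4, -0.5, -0.7]
opening: 0.0006
gripper_force: 0.1
```

>>> arm_command(deltas=[[[-0.14,-1.04,0,0,0,0],[-0.14,-1.04,0,0,0,0],[-0.13,-1.05,0,0,0,0],[1.5,-0.2,0,0,0,0],[1.5,-0.2,0,0,0,0],[0,0,0,0,0,0],[0,0,0,0,0,0]]])

```text
t: 3.33
tool_pos: [0.53, -0.1069, 0.0363]
orientation: [-2.076, -1.836, -0.517]
force: [-0.9, 0.2, -0.1]
opening: 0.0005
gripper_force: 0.0
```

```bash
python3 - <<'E'
from h import *
s=monitor.read_state();print(s["t"],s["tool_pos"],s["opening"],s["force"])
w=eyes.read_camera("wrist");cv2.imwrite("pics/w3.png",w)
cv2.imwrite("pics/w3c.png",cv2.convertScaleAbs(cv2.resize(w[100:300,200:440],(720,600),interpolation=2),alpha=1.5,beta=10))
E
```

```text
3.3333 [ 0.52998643 -0.10690883  0.03634256] 0.0005016388164128115 [-0.93990537  0.19314756 -0.14303838]
```

View pics/w3c.png

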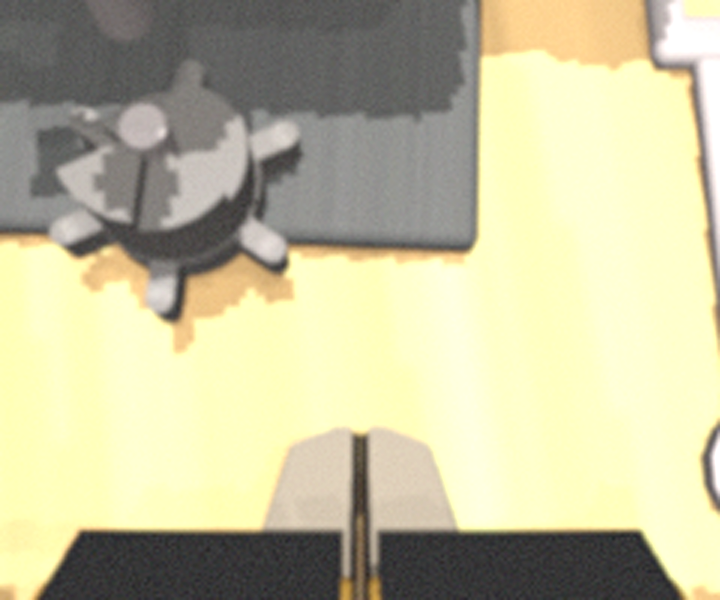

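The pictured turret is not on a click: one ear points straight out at (165,295), just past the dead point. I'll check whether it is still moving.

```bash
python3 - <<'E'
from h import *
a=cv2.imread("pics/w3.png")
b=a
for i in range(4):
    b=eyes.read_camera("wrist")
    print(monitor.read_state()["t"],cv2.absdiff(a,b)[120:210,205:305].mean(), cv2.absdiff(a,b)[120:210,320:400].mean())
cv2.imwrite("pics/w4.png",b)
cv2.imwrite("pics/w4c.png",cv2.convertScaleAbs(cv2.resize(b[110:210,200:320],(720,600),interpolation=2),alpha=1.5,beta=10))
E
```

```text
3.4333 5.285555555555556 2.699027777777778
3.4833 7.711 3.701296296296296
3.5333 8.521777777777778 3.9426851851851854
3.5833 8.736481481481482 3.983935185185185
```

```bash
cat >> h.py <<'E'
def ears(w,M,c=(.4992,-.0415),z=.047,yaw=-7.5):
    # brightness/saturation on the ears' circle; angle 0 = straight out, + = clockwise from above (towards -x)
    hsv=cv2.cvtColor(cv2.GaussianBlur(w,(3,3),0),cv2.COLOR_BGR2HSV);out=[]
    for a in range(-60,61,5):
        th=np.radians(-90+yaw-a);v=[]
        for r in(.026,.028):
            u,q=proj(M,[c[0]+r*np.cos(th),c[1]+r*np.sin(th),z]);v.append(hsv[int(round(q)),int(round(u))])
        v=np.mean(v,0);out.append((a,int(v[1]),int(v[2])))
    return out
E
python3 - <<'E'
from h import *
M=model("wrist")
for n in("w3","w4"):print(n,ears(cv2.imread(f"pics/{n}.png"),M))
E
```

```text
w3 [(-60, 56, 84), (-55, 53, 135), (-50, 16, 96), (-45, 71, 69), (-40, 117, 132), (-35, 113, 150), (-30, 111, 155), (-25, 115, 152), (-20, 115, 153), (-15, 115, 153), (-10, 114, 151), (-5, 115, 148), (0, 34, 48), (5, 15, 126), (10, 14, 138), (15, 58, 149), (20, 95, 173), (25, 80, 182), (30, 82, 182), (35, 109, 163), (40, 114, 154), (45, 108, 163), (50, 102, 152), (55, 48, 62), (60, 16, 93)]
w4 [(-60, 22, 84), (-55, 25, 129), (-50, 15, 130), (-45, 55, 67), (-40, 117, 132), (-35, 115, 148), (-30, 115, 151), (-25, 115, 153), (-20, 115, 154), (-15, 116, 153), (-10, 114, 152), (-5, 112, 111), (0, 16, 91), (5, 16, 137), (10, 21, 138), (15, 98, 162), (20, 93, 174), (25, 80, 182), (30, 93, 174), (35, 113, 158), (40, 117, 149), (45, 104, 170), (50, 84, 103), (55, 47, 72), (60, 15, 127)]
```

```bash
python3 - <<'E'
from h import *
for i in range(6):
    for _ in range(2): 
        M=model("wrist");b=eyes.read_camera("wrist")
    e=ears(b,M);print(round(monitor.read_state()["t"],2),monitor.read_state()["tool_pos"].round(4),[x[0] for x in e if x[1]<60])
cv2.imwrite("pics/w5.png",b)
cv2.imwrite("pics/w5c.png",cv2.convertScaleAbs(cv2.resize(b[110:210,200:320],(720,600),interpolation=2),alpha=1.5,beta=10))
E
```

```text
3.68 [ 0.5296 -0.1059  0.0366] [-60, -55, -50, -45, 0, 5, 10, 55, 60]
3.78 [ 0.5298 -0.106   0.0367] [-60, -55, -50, -45, 0, 5, 10, 55, 60]
3.88 [ 0.5299 -0.106   0.0367] [-60, -55, -50, -45, 0, 5, 10, 55, 60]
3.98 [ 0.53   -0.106   0.0367] [-60, -55, -50, -45, 0, 5, 10, 55, 60]
4.08 [ 0.53   -0.1061  0.0367] [-60, -55, -50, -45, 0, 5, 10, 55, 60]
4.18 [ 0.53   -0.106   0.0366] [-60, -55, -50, -45, 0, 5, 10, 55, 60]
```

The turret has settled with the ear about 5° past straight out. I released it too near the dead point, where friction holds it. I'll push the same ear on to about +25°.

>>> arm_command(deltas=[[[-1.04,0.14,0,0,0,0],[-1.04,0.13,0,0,0,0],[0.14,1.08,0,0,0,0],[0.14,1.07,0,0,0,0],[0.14,1.07,0,0,0,0],[0,0,0,0,0,0],[0,0,0,0,0,0]]])

```text
t: 4.77
tool_pos: [0.5137, -0.0702, 0.0367]
orientation: [-2.074, -1.838, -0.517]
force: [0.2, 0.8, -0.6]
opening: 0.0005
gripper_force: 0.0
```

>>> arm_command(deltas=[[[-0.47,0.06,0,0,0,0],[-0.47,0.06,0,0,0,0],[-0.47,0.06,0,0,0,0]]])

```text
t: 5.02
tool_pos: [0.4989, -0.0695, 0.0366]
orientation: [-2.076, -1.837, -0.517]
force: [0.1, -0.1, 0.5]
opening: 0.0003
gripper_force: 0.0
```

>>> arm_command(deltas=[[[-0.47,0.06,0,0,0,0],[0,0,0,0,0,0],[0,0,0,0,0,0]]])

```text
t: 5.27
tool_pos: [0.4942, -0.0689, 0.0366]
orientation: [-2.076, -1.836, -0.518]
force: [-0.8, 0.6, 0.2]
opening: 0.0007
gripper_force: 0.4
```

>>> arm_command(deltas=[[[-0.14,-1.08,0,0,0,0],[-0.14,-1.07,0,0,0,0],[-0.14,-1.07,0,0,0,0],[1.98,-0.26,0,0,0,0],[1.98,-0.26,0,0,0,0],[0,0,0,0,0,0],[0,0,0,0,0,0],[0,0,0,0,0,0]]])

```text
t: 5.93
tool_pos: [0.5294, -0.1067, 0.0362]
orientation: [-2.076, -1.836, -0.517]
force: [0.4, 0.4, 0.1]
opening: 0.0004
gripper_force: 0.0
```

```bash
python3 - <<'E'
from h import *
for i in range(3):
    M=model("wrist");b=eyes.read_camera("wrist")
    e=ears(b,M);print(round(monitor.read_state()["t"],2),monitor.read_state()["tool_pos"].round(4),[x[0] for x in e if x[1]<60])
cv2.imwrite("pics/w5.png",b)
cv2.imwrite("pics/w5c.png",cv2.convertScaleAbs(cv2.resize(b[110:210,200:320],(720,600),interpolation=2),alpha=1.5,beta=10))
E
```

```text
5.98 [ 0.5292 -0.1064  0.0362] [-60, -30, -25, -20, 25, 30, 35]
6.03 [ 0.5292 -0.1063  0.0363] [-60, -30, -25, -20, 25, 30, 35]
6.08 [ 0.5292 -0.1062  0.0364] [-60, -30, -25, -20, 25, 30, 35]
```

The turret is now on a click, one step further clockwise. I'll do the second flick with the full sweep.

>>> arm_command(deltas=[[[0.14,1.08,0,0,0,0],[0.14,1.07,0,0,0,0],[0.14,1.07,0,0,0,0],[0,0,0,0,0,0],[0,0,0,0,0,0]]])

```text
t: 6.5
tool_pos: [0.534, -0.0727, 0.0367]
orientation: [-2.074, -1.838, -0.517]
force: [0.2, 0.3, 1.3]
opening: 0.0002
gripper_force: 0.0
```

>>> arm_command(deltas=[[[-0.5,0.06,0,0,0,0],[-0.5,0.07,0,0,0,0],[-0.5,0.06,0,0,0,0],[-0.5,0.07,0,0,0,0],[-0.5,0.06,0,0,0,0]]])

```text
t: 6.92
tool_pos: [0.5097, -0.0721, 0.0371]
orientation: [-2.079, -1.838, -0.519]
force: [2.0, -5.5, 2.2]
opening: 0.0002
gripper_force: 2.6
```

>>> arm_command(deltas=[[[-0.5,0.07,0,0,0,0],[-0.5,0.06,0,0,0,0],[-0.4,0.06,0,0,0,0],[0,0,0,0,0,0],[0,0,0,0,0,0]]])

```text
t: 7.33
tool_pos: [0.4944, -0.0685, 0.0363]
orientation: [-2.075, -1.836, -0.517]
force: [-1.3, -0.2, 1.1]
opening: 0.0006
gripper_force: 0.9
```

>>> arm_command(deltas=[[[-0.14,-1.08,0,0,0,0],[-0.14,-1.07,0,0,0,0],[-0.14,-1.07,0,0,0,0],[1.98,-0.26,0,0,0,0],[1.98,-0.26,0,0,0,0],[0,0,0,0,0,0],[0,0,0,0,0,0],[0,0,0,0,0,0]]])

```text
t: 8.0
tool_pos: [0.53, -0.1067, 0.0362]
orientation: [-2.076, -1.836, -0.517]
force: [-1.5, 0.2, 0.1]
opening: 0.0006
gripper_force: 0.0
```

```bash
python3 - <<'E'
from h import *
for i in range(3):
    M=model("wrist");b=eyes.read_camera("wrist")
    e=ears(b,M);print(round(monitor.read_state()["t"],2),monitor.read_state()["tool_pos"].round(4),[x[0] for x in e if x[1]<60])
cv2.imwrite("pics/w6.png",b)
cv2.imwrite("pics/w6c.png",cv2.convertScaleAbs(cv2.resize(b[90:210,200:344],(720,600),interpolation=2),alpha=1.6,beta=10))
E
```

```text
8.05 [ 0.5298 -0.1065  0.0362] [-60, -30, -25, -20, 25, 30, 35]
8.1 [ 0.5297 -0.1063  0.0363] [-60, -30, -25, -20, 25, 30, 35]
8.15 [ 0.5298 -0.1063  0.0364] [-60, -30, -25, -20, 20, 25, 30, 35]
```

View pics/w6c.png

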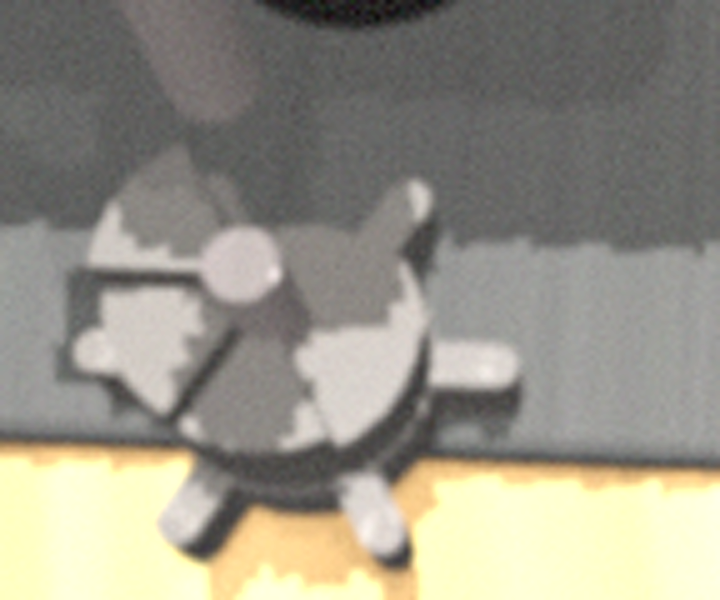

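The highest step, with its tall drop, is now at upper-left (185,150). The steps fall counter-clockwise from there round to the top, so the lowest is under the rod, and the ears sit on a click. I'll raise the tool, bring it upright and locate the cap from above.

>>> arm_command(deltas=[[[0,-0.5,3.9,0,0,0],[0,0,3.9,0,0,0],[0,0,3.9,-7,0,0],[-1,0,3.9,-7,0,0],[-1,0.5,3.9,-7,0,0],[-1,1,3.9,-7,0,0],[0,0.6,0,0,0,0],[0,0,0,0,0,0],[0,0,0,0,0,0]]])

```text
t: 8.9
tool_pos: [0.5003, -0.0895, 0.2704]
orientation: [2.306, 2.074, 0.064]
force: [-0.1, -0.2, -1.2]
opening: 0.0003
gripper_force: 0.0
```

```bash
python3 - <<'E'
from h import *
s=monitor.read_state();print(s["t"],s["tool_pos"],cv2.Rodrigues(s["orientation"])[0].round(3).tolist(),s["force"])
M=model("wrist");b=eyes.read_camera("wrist");cv2.imwrite("pics/w7.png",b)
p=proj(M,[.5005,-.0265,.206]);print("pred cap",p)
x,y=map(int,p);x0,y0=max(0,x-72),max(0,y-60);print(x0,y0)
cv2.imwrite("pics/w7c.png",cv2.convertScaleAbs(cv2.resize(b[y0:y0+120,x0:x0+144],(720,600),interpolation=2),alpha=2,beta=20))
E
```

```text
8.9 [ 0.50028445 -0.08946939  0.27039349] [[0.106, 0.993, 0.057], [0.994, -0.106, -0.002], [0.004, 0.057, -0.998]] [-0.08116863 -0.16482798 -1.24476138]
pred cap [306.41396229 148.97354103]
234 88
```

View pics/w7c.png

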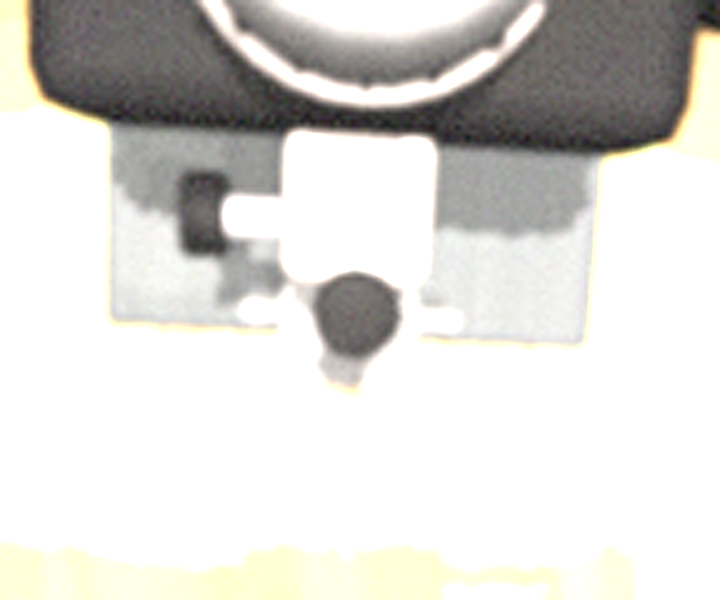

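The cap is a dark disc at crop (355,315), which is wrist pixel (305,151).

```bash
python3 - <<'E'
from h import *
M=model("wrist");v=np.load("M1.npy");M1=(M[0],cv2.Rodrigues(v[:3])[0],v[3:])
# cap top in w1: dark disc above rod
for p in[(334,60),(334.5,62),(335,64)]: print(tri(M1,p,M,(305,151)))
for z in(.19,.2,.21):print(onz(M,305,151,z))
w=cv2.cvtColor(cv2.imread("pics/w1.png"),6)[46:80,322:348];print("\n".join(" ".join("%3d"%x for x in r[::2]) for r in w[::2]))
E
```

```text
(array([ 0.49890078, -0.02852751,  0.20675788]), np.float64(0.0006061461427030128))
(array([ 0.49907304, -0.02864301,  0.20544741]), np.float64(0.0009626387664992307))
(array([ 0.49924776, -0.02876094,  0.20412005]), np.float64(0.0013243309878679728))
[ 0.49852729 -0.02982669  0.19      ]
[ 0.49856967 -0.02904006  0.2       ]
[ 0.49861205 -0.02825344  0.21      ]
 41  13  43  47  49  50  47  49  47  27  42  49  52
 43  12  47  52  46  47  54  49  46  22  46  53  51
 44  18  45  50  47  48  47  46  44  27  44  51  51
 38  13  45  34  33  32  28  30  32  26  43  53  51
 39  17  30  32  31  32  28  30  30  29  33  46  52
 47  30  28  33  26  27  28  27  30  25  33  33  45
 40  27  25  24  27  29  30  28  32  29  30  32  37
 42  27  27  29  23  31  28  29  27  32  33  26  34
 57  26  30  32  29  30  27  26  33  28  28  27  28
 42  23  28  30  27  29  32  34  29  33  31  19  27
 49  18  21  33  31  32  28  29  30  35  28  18  55
 46  12  17  17  27  34  32  26  27  19   9  12  87
 23  12  10  17  14  15  11  14  12   6   8  36  80
 16  13  12  10  10  20   7  12   9  10  11  61  91
 12  15  21  16   4  12   7   0  12  16  28  70  83
 15  22  59  63  42  26  29  31  41  52  35  25  31
 14  27  62  78  74  74  76  76  73  68  29   4   7
```

The cap top is at (0.499,-0.0286,0.206), 84−13 mm out from the motor as it should be. Next I'll straighten the tool, move over the cap and descend.

>>> arm_command(deltas=[[[-0.1,2,0,0,3.3,0],[0,2,0,0,0,0],[0,2.1,0,0,0,0],[0,0,-2.5,0,0,0],[0,0,-2.5,0,0,0],[0,0,0,0,0,0],[0,0,0,0,0,0]]])

```text
t: 9.53
tool_pos: [0.4974, -0.0302, 0.217]
orientation: [-2.337, -2.093, 0.011]
force: [-0.4, 0.5, 0.3]
opening: 0.0008
gripper_force: 0.0
```

>>> arm_command(deltas=[[[0,0,-0.3,0,0,0],[0,0,-0.3,0,0,0],[0,0,-0.3,0,0,0],[0,0,-0.3,0,0,0],[0,0,-0.3,0,0,0],[0,0,-0.3,0,0,0],[0,0,-0.3,0,0,0]]])

```text
t: 10.12
tool_pos: [0.5, -0.0294, 0.2]
orientation: [2.335, 2.096, -0.003]
force: [-0.3, -1.1, 2.7]
opening: 0.0002
gripper_force: 1.4
```

>>> arm_command(deltas=[[[0,0,-0.3,0,0,0],[0,0,-0.3,0,0,0],[0,0,-0.3,0,0,0],[0,0,-0.3,0,0,0],[0,0,-0.3,0,0,0],[0,0,-0.3,0,0,0],[0,0,-0.3,0,0,0],[0,0,-0.2,0,0,0]]])

```text
t: 10.78
tool_pos: [0.4995, -0.0292, 0.1762]
orientation: [2.337, 2.097, -0.004]
force: [1.7, -0.6, 2.8]
opening: 0.0004
gripper_force: 1.3
```

>>> arm_command(deltas=[[[0,0,-0.15,0,0,0],[0,0,-0.15,0,0,0],[0,0,0,0,0,0]]])

```text
t: 11.03
tool_pos: [0.4993, -0.0291, 0.1731]
orientation: [2.337, 2.098, -0.004]
force: [-0.0, -0.5, -0.1]
opening: 0.0003
gripper_force: 0.1
```

>>> arm_command(deltas=[[[0,0,-0.15,0,0,0],[0,0,-0.15,0,0,0]]])

```text
t: 11.2
tool_pos: [0.4993, -0.0291, 0.1704]
orientation: [2.337, 2.098, -0.004]
force: [-0.6, 0.9, 2.5]
opening: 0.0003
gripper_force: 1.3
```

>>> arm_command(deltas=[[[0,0,-0.1,0,0,0],[0,0,-0.1,0,0,0]]])

```text
t: 11.37
tool_pos: [0.4993, -0.0291, 0.1684]
orientation: [2.337, 2.098, -0.004]
force: [-1.8, 0.6, 2.4]
opening: 0.0005
gripper_force: 1.2
```

>>> arm_command(deltas=[[[0,0,-0.1,0,0,0],[0,0,-0.05,0,0,0]]])

```text
t: 11.53
tool_pos: [0.4993, -0.0292, 0.1668]
orientation: [2.337, 2.098, -0.004]
force: [-1.1, 1.5, 2.3]
opening: 0.0006
gripper_force: 1.2
```

>>> arm_command(deltas=[[[0,0,-0.1,0,0,0],[0,0,-0.05,0,0,0]]])

```text
t: 11.7
tool_pos: [0.4995, -0.0292, 0.1655]
orientation: [2.337, 2.097, -0.004]
force: [-1.3, 0.4, 1.7]
opening: 0.0002
gripper_force: 1.2
```

>>> arm_command(deltas=[[[0,0,-0.1,0,0,0],[0,0,-0.05,0,0,0]]])

```text
t: 11.87
tool_pos: [0.4996, -0.0293, 0.1642]
orientation: [2.336, 2.097, -0.004]
force: [-2.9, 0.5, 6.4]
opening: 0.0004
gripper_force: 3.4
```

>>> arm_command(deltas=[[[0,0,-0.1,0,0,0],[0,0,-0.05,0,0,0]]])

```text
t: 12.03
tool_pos: [0.4998, -0.0293, 0.164]
orientation: [2.336, 2.097, -0.003]
force: [-7.6, 2.2, 15.1]
opening: 0.0006
gripper_force: 7.8
```

The rod has stopped hard at z = 0.164 with 15 N, so I'll lift straight off and check.

>>> arm_command(deltas=[[[0,0,0.3,0,0,0],[0,0,0.5,0,0,0],[0,0,3,0,0,0],[0,0,4,0,0,0],[0,0,3,0,0,0],[0,-3,0,0,0,0],[0,-4,0,7,0,0],[0,-4,-1,7,0,0],[0,-1,-3,7,0,0],[0,0,-3,7,0,0],[0,0,-3,0,0,0],[0,0,-2,0,0,0]]])

```text
t: 13.03
tool_pos: [0.4975, -0.143, 0.1459]
orientation: [-2.057, -1.836, -0.43]
force: [-1.5, 0.1, 0.6]
opening: 0.0003
gripper_force: 0.0
```

>>> arm_command(deltas=[[[0,0,0,0,0,0],[0,0,0,0,0,0],[0,0,0,0,0,0]]])

```text
t: 13.28
tool_pos: [0.5005, -0.1417, 0.1526]
orientation: [-2.056, -1.848, -0.432]
force: [0.3, -0.0, 1.7]
opening: 0.0005
gripper_force: 0.0
```

```bash
python3 - <<'E'
from h import *
s=monitor.read_state();print(s["t"],s["tool_pos"],s["force"])
M=model("wrist");b=eyes.read_camera("wrist");cv2.imwrite("pics/w8.png",b)
e=ears(b,M);print([x[0] for x in e if x[1]<60])
for z in(.164,.168,.206):print(z,proj(M,[.499,-.0286,z])-[270,30])
p=proj(M,[.4992,-.0415,.047]);print(p)
cv2.imwrite("pics/w8c.png",cv2.convertScaleAbs(cv2.resize(b[40:220,220:436],(720,600),interpolation=2),alpha=1.6,beta=10))
E
```

```text
13.2833 [ 0.50054654 -0.14168841  0.15257258] [ 0.28884675 -0.04509292  1.72195976]
[-60, -30, -25, -20, 30, 35, 40]
0.164 [30.32546086 56.79282589]
0.168 [29.63527612 53.24203427]
0.206 [21.34972526 10.64854043]
[314.01864078 162.15333859]
```

View pics/w8c.png

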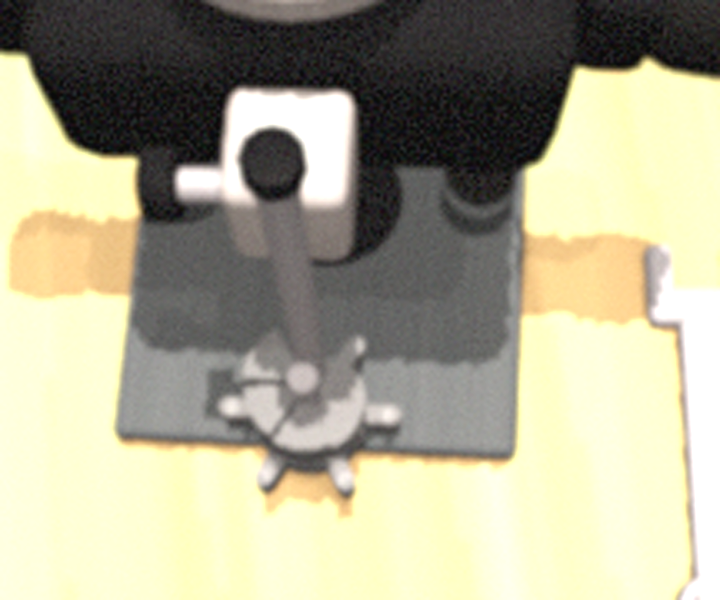

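The picture shows the cap at wrist pixel (302,89), which matches a top at about 0.164. The rod tip is down behind the stair on the low sector, the ears are on a click, and the router has not moved. I'm handing it in.

```bash
python3 -c "
from h import *
print(ticket.close_job())"
```

```text
the job is handed in; nothing more can be done
None
```

The turret was flicked two clicks clockwise to its lowest step, the depth rod was pushed down until it stopped hard at about the lowest step's height, and the job is handed in. The first flick hung between clicks and needed a second push on the same ear.

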